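Find the hidden release notch on the lens cabinet

ROBOT

A 6-joint arm with a two-finger parallel gripper is mounted at the origin on a cart in front of the work surface, level with it; the furniture and walls round the work are solid. World frame = base frame: x ahead of the robot, y to its left, z up, the work surface at z = 0. Lengths are in m, angles in degrees, forces in N, time in s.
With the tool pointing down it reaches from about 0.3 to 0.75 m from the base axis. Payload 8.5 kg.
Tool frame: the origin (TCP) lies midway between the tips of the shut fingers; the grasp point (between the pads) lies 19 mm behind it (r.pinch_z is the distance from the TCP to the grasp point, in m); z points along the fingers, y is the line along which they close (so a half turn about z gives the same grasp; the last joint's range is limited). The gripper opens to 85 mm and grips with 20 to 120 N. Pads are 22 mm wide; open, the fingers measure 114 mm over their backs; the gripper's body (76 mm by 85 mm) begins 54 mm behind the grasp point. The pads swing forward as they close: fully open they stand 13 mm farther back than shut.
Start: joints at [-80.346, 21.807, 74.336, -0, 83.858, -12.336], TCP at [0.206, -0.51, 0.231] pointing down, gripper open.
Joint ranges: [-178.18, 178.18], [-50.72, 133.34], [12.68, 142.11], [-81.47, 261.47], [9.98, 163.14], [-165.26, 165.26]. Speed limits (degrees/s): [136.94, 136.94, 180, 180, 180, 180].

INTERFACE

Orientations are given as [roll, pitch, yaw] about the fixed x, y, z axes, in that order (R = Rz(yaw) Ry(pitch) Rx(roll)).
In Python, from plant import r, eyes, sign_off gives the robot as it stands. The module is installed in compiled form; this text tells all that it offers.
- The arm moves only by the tool apply_moves, never from a script. Its arguments are lists of equal length, an entry for each row: "translation": the shift along the tool's x, y, z in m, a list of three; "angular": the turn, a rotation vector about the tool's x, y, z in rad, a list of three; "fingers": the gripper command: -1 is shut, 1 is fully open, values between are in proportion. A call has 1 to 5 rows; each row shifts and turns the commanded pose from where the row before left it, along the tool's axes as they then stand; what a row does not reach is not made up. A row lasts 1/12 s, in which the tool goes at most 41.7 mm and 7.16 degrees, less where a joint would pass 70% of its speed; a pose out of reach is approached as far as the arm can. A call with a gripper value outside its range is refused whole. The fingers move at their own pace and stop on an object; "squeeze" is the grip in N (left out, the last holds). Time passes only in rows, so rows that do not move let the fingers close. It gives the time, the measured TCP pose, the force, the opening and the grip force at its end, in the units of the state.
- r.state(): the state, without advancing time (a new reading comes with each control period).
- eyes.get_image(name): name is "side" or "top" or "wrist"; returns the picture (480x640x3 uint8, red, green, blue); there is no depth.
- eyes.camera_info(name): a dict with "vfov" (degrees; the focal length in pixels is half the picture's height over the tangent of half this angle, whatever the lens; pixels are square), "cx", "cy" (the principal point, pixels), "k1" (the pictures are not rectified: a ray, as slopes to the right and down, at radius r is drawn at 1 + k1 r^2 times it, then the intrinsics apply), "extrinsics" (4x4, takes a point from camera to world coordinates). Camera axes: x right, y down, z forward; pixel columns grow to the right and rows downward; lengths in m; the calibration is good to about 2 mm. A picture is of the moment at which its call begins: read the wrist's pose just before it. camera_info takes no time and is no camera call; for the wrist camera it gives the pose at the moment of the call.
- sign_off(): hands the job in; it is judged then, once.
The state is a dict: "clock": time; "qpos": joint angles; "joint_vel": joint speeds; "joint_efforts": joint torques, N m; "eef_pos": TCP position; "eef_rot": TCP orientation; "ft_force": force on the tool from outside, world axes, zero at the start; "torque": the same for the moment, N m; "grip_width": finger opening in m; "grasp_force": force on a finger pad.
Only numpy, scipy, OpenCV 4.12 (cv2) and the standard library are available. Lean on these libraries where they do the work, as an engineer would, in place of code of your own. Each camera call takes 0.05 s, during which the arm holds its last target. There are 200 camera calls.

TASK

The drawer of the low white lens cabinet is held shut by a push catch that sits in a notch, hidden somewhere along the strip on the cabinet's back edge. Run or tap a fingertip along that edge to find the notch, press the catch down inside it until the drawer springs out at the front, then let the catch come back up and take the hand away. Pick nothing up, and leave the things on and around the cabinet where they are.

Things in the scene. Friction and masses are not known exactly. Their poses are not given: they have to be found in the camera images.
- cabinet: Low white lens cabinet, fixed; origin at the centre of its underside, x towards its back (away from the robot at yaw 0), y along its length, z up. 336 mm long. Housing: x -80 to 44 mm, 66 mm high, the handleless drawer in its front (-x). Behind it, x 44 to 80 mm, runs the lower back edge: white end blocks 52 mm high at |y| over 69 mm, between them a level grey strip, top at z = 50 mm.
- back_edge (a point): Middle of the back edge on the strip's top (cabinet x 62, y 0, z 50 mm), axes as the cabinet's; fixed to the cabinet, it does not tell where the notch is. One notch, 48 mm long (y), cuts the strip over its whole depth (x 46 to 79 mm); the notch's middle lies anywhere from y = -45 to +45 mm, different every time, and the strip is level elsewhere.
- catch (a joint): Downward travel of the catch plate, m: 0 up, 0.007 fully down. Grey plate at the bottom of the notch, its top 10 mm below the strip's top (40 mm above the desk), 46 mm long (y), cabinet x 45 to 76 mm. Sprung: about 2 N to start, 6 to 7 N fully down; it frees the drawer at about 0.005 and springs back up when released.
- drawer (a joint): How far the drawer stands out of the cabinet's front towards -x of the cabinet, m: below 0.002 = shut and latched, 0.045 = fully sprung out (a spring moves it in about one second; it stays out).
- lens_tin: Bystander: loose round tin, 40 mm across, 18 mm high, lying on the cabinet's top; origin at the centre of its underside.
- trial_lens: Bystander: loose ring-rimmed trial lens with a tab, 38x53x9 mm, lying on the cabinet's top; origin at the centre of its underside.
- drop_bottle: Bystander: loose small drop bottle, 27 mm across, 68 mm high, standing on the desk behind the cabinet; origin at the centre of its underside.
- penlight: Bystander: loose pen-shaped examination light, 120 mm long, 14 mm thick, lying on the desk to the right of the cabinet; origin at the centre of its underside.

How it is judged (in metres and radians):
On the way, in this order (a step that is already met when the one before it is completed fails the run):
1. the catch in the notch is pressed down, while the drawer is not yet out (value of joint catch above 0.004 m and value of joint drawer below 0.03 m), for 0.02 s.
2. the drawer has sprung out (value of joint drawer above 0.035 m), for 0.1 s.
At the end, for the whole second after the job is handed in: the drawer stands at least 35 mm out and at rest, the catch is back up (within 2 mm), and the tin, lens, drop bottle and penlight are within 20 mm of where they were (value of joint drawer above 0.035 m and velocity of joint drawer between -0.01 and 0.01 m/s and value of joint catch below 0.002 m and distance of each of lens_tin, trial_lens, drop_bottle, penlight from where it was at the start of the episode below 0.02 m); the robot touches nothing.
It fails at once if one of the bystanders is picked up or shifted by more than 20 mm (distance of any of lens_tin, trial_lens, drop_bottle, penlight from where it was at the start of the episode above 0.02 m).
It also fails if it takes over 48 s, if anything falls off the work surface, if the arm or the gripper's body presses on something with over 40 N, if the wrist force passes 120 N, or if a joint passes its speed limit or range.

## Working session

There is one attempt and no reset: what is moved stays moved. The work goes in short steps, Python scripts to look and compute and a tool call to move; the robot and the scene stay as the last step left them, time stands still between calls to the robot, and variables do not carry over. Pictures are saved under pics/ and viewed, at most 10 in all, crops included, and the job is handed in when it is done.

Besides the shell and the picture viewer there is one more tool, called after "Emit:" by a JSON object that holds its "fn" and its "kwargs". apply_moves: Moves the arm, as the interface text tells. Its arguments: {"type":"object","properties":{"translation":{"type":"array","items":{"type":"array","items":{"type":"number"}}},"angular":{"type":"array","items":{"type":"array","items":{"type":"number"}}},"fingers":{"type":"array","items":{"type":"number"}},"squeeze":{"type":"number"}},"required":["translation","angular","fingers"]}

```bash
mkdir -p pics
python3 - <<'E'
from plant import r, eyes
import cv2,numpy as np
s=r.state();print(s)
for n in("top","side"):
    print(n,eyes.camera_info(n)); cv2.imwrite(f"pics/{n}0.png",eyes.get_image(n)[:,:,::-1])
E
```

```text
{'clock': 0.0, 'qpos': array([-8.03473100e+01,  2.18382765e+01,  7.43843092e+01, -3.86046392e-04,
        8.38605456e+01, -1.23370531e+01]), 'joint_vel': array([-0.05911112,  0.00234562,  0.10538512, -0.0257148 ,  0.01598356,
       -0.03691945]), 'joint_efforts': array([ 1.40665852e-03, -4.48454905e+01, -2.31286258e+01, -6.99019279e-05,
        4.70352548e-03,  6.45646821e-06]), 'eef_pos': array([ 0.20587479, -0.50968592,  0.23073984]), 'eef_rot': array([-1.79918706e+02, -1.73870905e-02,  2.19897724e+01]), 'ft_force': array([-0.40343393, -0.50332617,  0.22539796]), 'torque': array([0.04083454, 0.03640017, 0.01891691]), 'grasp_force': 0.0, 'grip_width': 0.08533055881181521}
top {'vfov': 43.35039686471141, 'cx': 315.13187225202245, 'cy': 245.300280520678, 'k1': -0.1794873471347465, 'extrinsics': array([[-0.02589265, -0.99726738,  0.06919068,  0.51892081],
       [-0.99954486,  0.02475566, -0.01724008, -0.02916596],
       [ 0.01548011, -0.06960558, -0.99745447,  1.29989126],
       [ 0.        ,  0.        ,  0.        ,  1.        ]])}
side {'vfov': 55.59963732793587, 'cx': 316.5943852704365, 'cy': 237.88803987426908, 'k1': -0.030250450339317666, 'extrinsics': array([[-0.97665165, -0.08453726,  0.19749685,  0.39659631],
       [-0.21443054,  0.43958316, -0.87223058,  0.71291838],
       [-0.0130803 , -0.89421479, -0.44744699,  0.4731027 ],
       [ 0.        ,  0.        ,  0.        ,  1.        ]])}
```

View pics/top0.png

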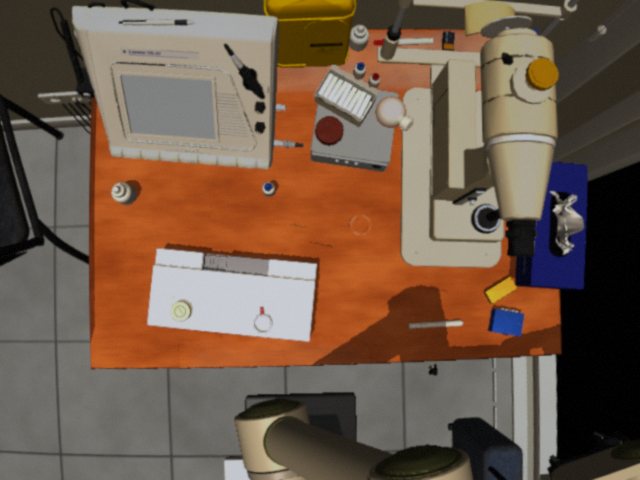

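View pics/side0.png

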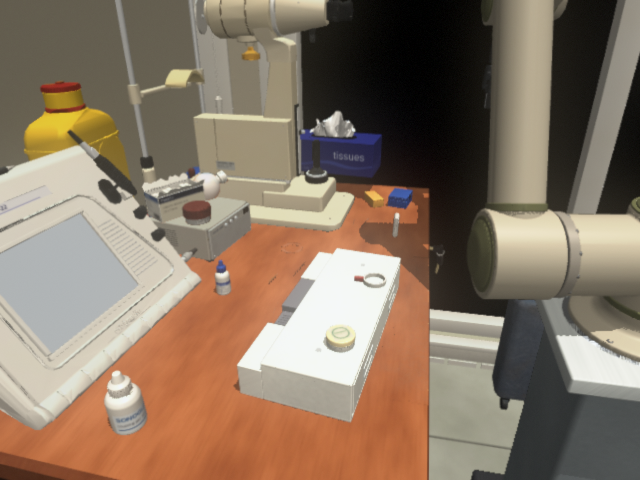

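The top view shows the cabinet at cols 148–318, rows 248–342, with the grey strip at about (203–268, 253–276). The bottle is at (269,187) and the penlight at (436,324). The side view shows the strip at about (283–312, 278–318). I'll enlarge both to look for corners and the notch.

Run:
```python
import cv2,numpy as np
a=cv2.imread("pics/top0.png")[235:355,135:335]; b=cv2.imread("pics/side0.png")[235:415,225:425]
a=cv2.resize(a,None,fx=4,fy=4,interpolation=cv2.INTER_CUBIC)
b=cv2.resize(b,None,fx=3,fy=3,interpolation=cv2.INTER_CUBIC)
cv2.imwrite("pics/a.png",a);cv2.imwrite("pics/b.png",b)
```

```text
(no output)
```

View pics/a.png

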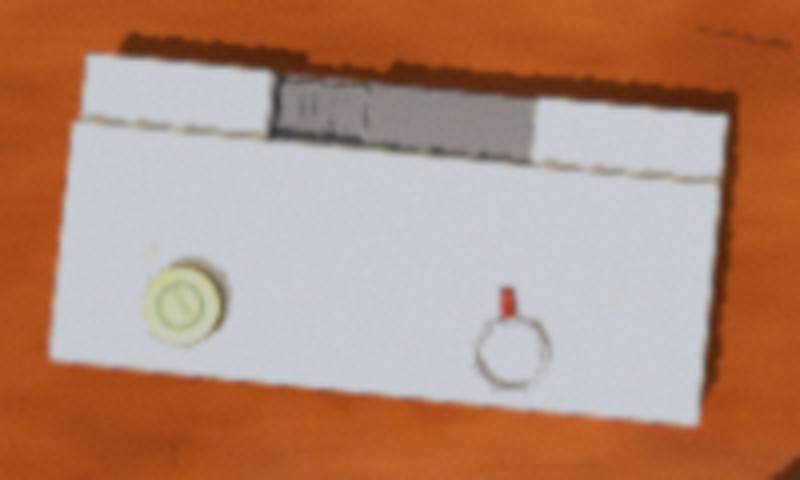

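View pics/b.png

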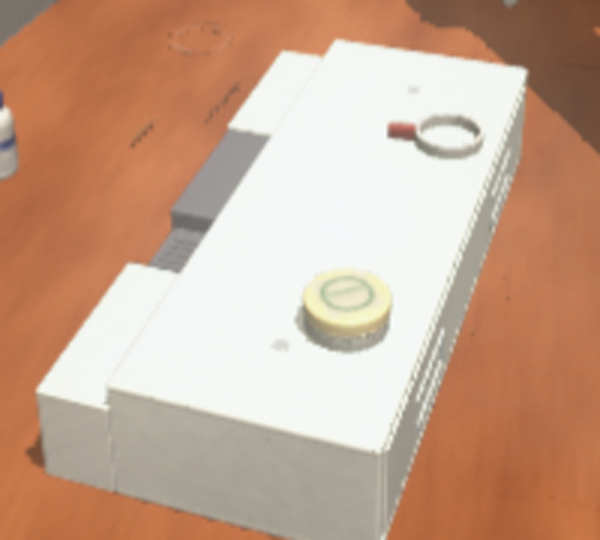

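The notch is at the strip's left (+y) end: crop A cols about 275–368, and crop B shows the recessed ribbed plate at about (185,248). Next I'll fit the cabinet pose from the corners in both views.

```bash
cat > h.py <<'E'
import numpy as np
from scipy.optimize import least_squares
from plant import r, eyes
C={n:eyes.camera_info(n) for n in("top","side")}
def proj(n,P):
    c=C[n];E=c["extrinsics"];q=(np.asarray(P)-E[:3,3])@E[:3,:3];s=q[:,:2]/q[:,2:]
    f=240/np.tan(np.radians(c["vfov"]/2));return s*(1+c["k1"]*(s**2).sum(1,keepdims=True))*f+[c["cx"],c["cy"]]
def world(p,L):
    c,s=np.cos(p[2]),np.sin(p[2]);L=np.asarray(L)
    return np.c_[p[0]+c*L[:,0]-s*L[:,1],p[1]+s*L[:,0]+c*L[:,1],L[:,2]+p[3]]
E
python3 - <<'E'
from h import *
L=np.array([[-80,168,66],[-80,-168,66],[44,168,66],[44,-168,66],[80,168,52],[80,-168,52]])/1e3
a=np.array([[52,359],[699,425],[75,121],[720,180],[88,55],[728,113]])
b=np.array([[383,452],[527,70],[110,390],[335,41],[38,392],[283,51]])
A=(a+.5)/4-.5+[135,235];B=(b+.5)/3-.5+[225,235]
f=lambda p:np.r_[proj("top",world(p,L))-A,proj("side",world(p,L))-B].ravel()
s=least_squares(f,[.4,.1,0,0],loss="soft_l1");p=s.x
print(p[:2],np.degrees(p[2]),p[3]);print(f(p).reshape(-1,2).round(1))
print("height from two views only (free fit), z off",p[3])
# notch edges along strip
for n,uv,z,x in(("top",(275,105),.05,.062),("top",(367,112),.05,.062),("side",(172,211),.05,.079),("side",(172,268),.04,.062)):
    uv=(np.array(uv)+.5)/(4 if n=="top" else 3)-.5+([135,235] if n=="top" else [225,235])
    g=least_squares(lambda q:proj(n,world(p,[[q[0],q[1],z]]))[0]-uv,[x,0.03]).x
    print(n,g)
for n,uv in(("top",(269,187)),):
    print("bottle",least_squares(lambda q:proj(n,[[q[0],q[1],.065]])[0]-uv,[.6,.05]).x)
np.save("cab.npy",p)
for y in (.03,.045): print(world(p,[[.062,y,.05]]))
print(r.state()["clock"])
E
```

```text
[0.50781271 0.1231577 ] -6.700368574457535 -0.0027974519350249653
[[-0.2  1. ]
 [ 0.3  0.4]
 [ 0.   0.6]
 [ 0.6  1.2]
 [ 0.2  0.3]
 [ 0.1  0.7]
 [ 0.2  0.2]
 [-0.3 -0. ]
 [-1.  -1.1]
 [-0.7  0.1]
 [-0.7  0.3]
 [-1.   0.5]]
height from two views only (free fit), z off -0.0027974519350249653
top [0.06382181 0.06755142]
top [0.06469162 0.0191577 ]
side [0.07833057 0.01652252]
side [0.06437039 0.05071112]
bottle [0.72772955 0.04171498]
[[0.57288956 0.14571882 0.04720255]]
[[0.57463971 0.16061636 0.04720255]]
0.1
```

Both views agree to about 1 px. The notch spans cabinet y of about +18 to +67 mm, so its middle is at about +43 mm. I'll close the fingers and move over.

Emit:
{"fn": "apply_moves", "kwargs": {"translation": [[0.0247,-0.0269,0],[0.0247,-0.0269,0],[0.0247,-0.0269,0],[0.0247,-0.0269,0],[0.0247,-0.0269,0]], "angular": [[0,0,0],[0,0,0],[0,0,0],[0,0,0],[0,0,0]], "fingers": [-1,-1,-1,-1,-1]}}

```text
clock: 0.52
eef_pos: [0.2703, -0.3372, 0.231]
eef_rot: [-180.0, -0.0, 22.0]
ft_force: [0.8, -0.5, 0.4]
grip_width: 0.0259
grasp_force: 0.0
```

Emit:
{"fn": "apply_moves", "kwargs": {"translation": [[0.0247,-0.0269,0],[0.0247,-0.0269,0],[0.0247,-0.0269,0],[0.0247,-0.0269,0],[0.0247,-0.0269,0]], "angular": [[0,0,0],[0,0,0],[0,0,0],[0,0,0],[0,0,0]], "fingers": [-1,-1,-1,-1,-1]}}

```text
clock: 0.93
eef_pos: [0.3343, -0.1663, 0.2312]
eef_rot: [-180.0, 0.0, 22.0]
ft_force: [0.6, 0.7, -0.4]
grip_width: -0.0001
grasp_force: 0.0
```

Emit:
{"fn": "apply_moves", "kwargs": {"translation": [[0,0,0],[0,0,0],[0,0,0],[0,0,0],[0,0,0]], "angular": [[0,0,0.1],[0,0,0.1],[0,0,0.1],[0,0,0.1],[0,0,0.1]], "fingers": [-1,-1,-1,-1,-1]}}

```text
clock: 1.35
eef_pos: [0.3342, -0.1678, 0.2312]
eef_rot: [-180.0, 0.0, -6.9]
ft_force: [0.3, -0.3, -0.3]
grip_width: 0.0001
grasp_force: 0.0
```

Emit:
{"fn": "apply_moves", "kwargs": {"translation": [[0.02,-0.0353,0],[0.02,-0.0353,0],[0.02,-0.0353,0],[0.02,-0.0353,0],[0.02,-0.0353,0]], "angular": [[0,0,0],[0,0,0],[0,0,0],[0,0,0],[0,0,0]], "fingers": [-1,-1,-1,-1,-1]}}

```text
clock: 1.77
eef_pos: [0.4547, -0.0024, 0.2312]
eef_rot: [180.0, 0.0, -6.7]
ft_force: [1.5, -1.1, 1.0]
grip_width: 0.0001
grasp_force: 0.0
```

Emit:
{"fn": "apply_moves", "kwargs": {"translation": [[0.02,-0.0353,0],[0.02,-0.0353,0],[0.02,-0.0353,0],[0.02,-0.0353,0],[0.02,-0.0353,0]], "angular": [[0,0,0],[0,0,0],[0,0,0],[0,0,0],[0,0,0]], "fingers": [-1,-1,-1,-1,-1]}}

```text
clock: 2.18
eef_pos: [0.5744, 0.1614, 0.2309]
eef_rot: [180.0, 0.0, -6.6]
ft_force: [0.4, -1.1, 0.8]
grip_width: 0.0
grasp_force: 0.0
```

Emit:
{"fn": "apply_moves", "kwargs": {"translation": [[0,0,0.04],[0,0,0.04],[0,0,0.03],[0,0,0],[0,0,0]], "angular": [[0,0,0],[0,0,0],[0,0,0],[0,0,0],[0,0,0]], "fingers": [-1,-1,-1,-1,-1]}}

```text
clock: 2.6
eef_pos: [0.5735, 0.1593, 0.1208]
eef_rot: [180.0, 0.2, -6.7]
ft_force: [0.4, -0.4, 1.0]
grip_width: -0.0002
grasp_force: 0.0
```

Run:
```python
from h import *
import cv2
s=r.state();print(s["clock"],s["eef_pos"],s["eef_rot"],s["ft_force"])
p=np.load("cab.npy");print("target",world(p,[[.063,.043,.05]]))
C["wrist"]=eyes.camera_info("wrist");im=eyes.get_image("wrist")[:,:,::-1].copy();cl=im.copy()
for z,col in((.05,(0,0,255)),(.04,(0,255,0))):
    q=proj("wrist",world(p,[[.046,.019,z],[.079,.019,z],[.079,.067,z],[.046,.067,z]]))
    cv2.polylines(im,[q.astype(int)],True,col)
cv2.imwrite("pics/w.png",im)
```

```text
2.6 [0.57346976 0.15931706 0.12078669] [ 1.79970274e+02  1.58779336e-01 -6.66207002e+00] [ 0.42641222 -0.42311303  0.9766679 ]
target [[0.57539953 0.15851335 0.04720255]]
```

View pics/w.png

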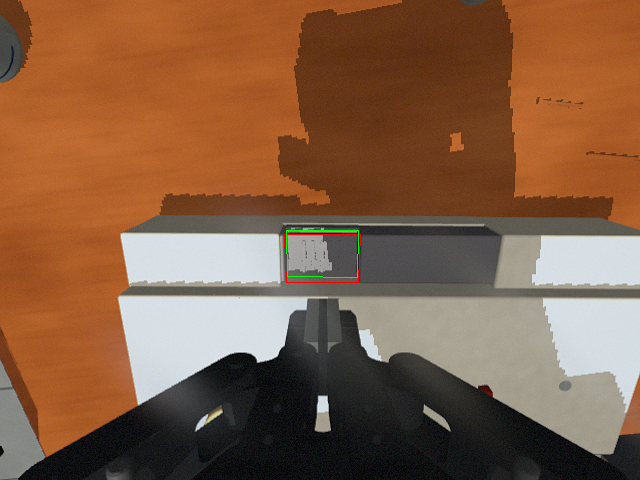

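The wrist view agrees with the fit: the notch outline is at px (284–360, 232–283) and the ribbed plate is visible inside it. Now I'll descend.

Emit:
{"fn": "apply_moves", "kwargs": {"translation": [[0.0015,0,0.03],[0,0,0.025],[0,0,0.012],[0,0,0.004],[0,0,0.003]], "angular": [[0,0,0],[0,0,0],[0,0,0],[0,0,0],[0,0,0]], "fingers": [-1,-1,-1,-1,-1]}}

```text
clock: 3.07
eef_pos: [0.5765, 0.1592, 0.0491]
eef_rot: [-180.0, -0.2, -6.7]
ft_force: [0.1, 0.0, 0.8]
grip_width: -0.0003
grasp_force: 0.0
```

Emit:
{"fn": "apply_moves", "kwargs": {"translation": [[0,0,0.002],[0,0,0.002],[0,0,0.002],[0,0,0.001],[0,0,0]], "angular": [[0,0,0],[0,0,0],[0,0,0],[0,0,0],[0,0,0]], "fingers": [-1,-1,-1,-1,-1]}}

```text
clock: 3.48
eef_pos: [0.5754, 0.1592, 0.0405]
eef_rot: [-180.0, -0.0, -6.7]
ft_force: [-1.3, -0.4, -0.3]
grip_width: 0.0
grasp_force: 0.0
```

The tip is in the notch, below the strip top with no load. Now I'll press.

Emit:
{"fn": "apply_moves", "kwargs": {"translation": [[0,0,0.0015],[0,0,0.0015],[0,0,0.0015],[0,0,0.001],[0,0,0]], "angular": [[0,0,0],[0,0,0],[0,0,0],[0,0,0],[0,0,0]], "fingers": [-1,-1,-1,-1,-1]}}

```text
clock: 3.9
eef_pos: [0.5756, 0.1593, 0.035]
eef_rot: [-180.0, -0.0, -6.7]
ft_force: [0.5, 0.1, 4.6]
grip_width: 0.0
grasp_force: 2.2
```

Emit:
{"fn": "apply_moves", "kwargs": {"translation": [[0,0,0.001],[0,0,0.0007],[0,0,0],[0,0,0],[0,0,0]], "angular": [[0,0,0],[0,0,0],[0,0,0],[0,0,0],[0,0,0]], "fingers": [-1,-1,-1,-1,-1]}}

```text
clock: 4.32
eef_pos: [0.5757, 0.1592, 0.0334]
eef_rot: [-180.0, -0.1, -6.7]
ft_force: [0.3, -0.5, 5.1]
grip_width: -0.0002
grasp_force: 2.7
```

Run:
```python
from h import *
import cv2
s=r.state();print(s["clock"],s["eef_pos"],s["ft_force"])
im=eyes.get_image("side")[:,:,::-1]
cv2.imwrite("pics/s2.png",cv2.resize(im[200:420,220:460],None,fx=2.5,fy=2.5))
```

```text
4.3167 [0.57565201 0.1592078  0.03336727] [ 0.29083377 -0.50104158  5.06751835]
```

View pics/s2.png

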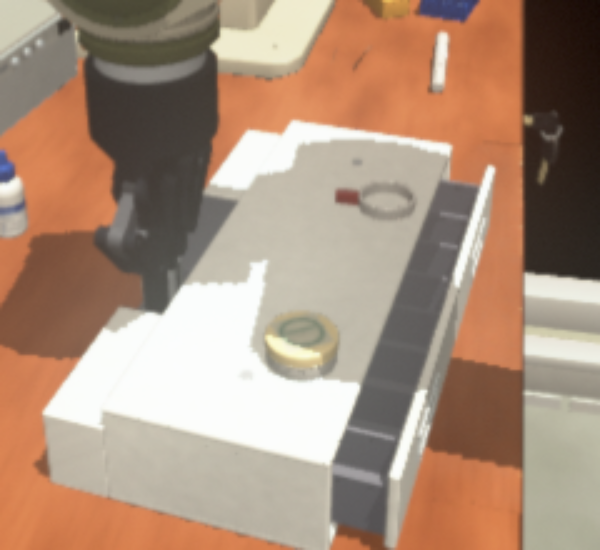

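The drawer is out: its dark interior runs along crop (340–490, 170–530), and the tin, lens and bottle haven't moved. I'll raise the hand and let the drawer settle.

Emit:
{"fn": "apply_moves", "kwargs": {"translation": [[0,0,-0.003],[0,0,-0.01],[0,0,-0.025],[0,0,-0.035],[0,0,-0.04]], "angular": [[0,0,0],[0,0,0],[0,0,0],[0,0,0],[0,0,0]], "fingers": [-1,-1,-1,-1,-1]}}

```text
clock: 4.78
eef_pos: [0.574, 0.1591, 0.1463]
eef_rot: [179.9, 0.3, -6.7]
ft_force: [0.6, -0.3, 0.5]
grip_width: 0.0001
grasp_force: 0.0
```

Emit:
{"fn": "apply_moves", "kwargs": {"translation": [[0,0,-0.03],[0,0,0],[0,0,0],[0,0,0],[0,0,0]], "angular": [[0,0,0],[0,0,0],[0,0,0],[0,0,0],[0,0,0]], "fingers": [-1,-1,-1,-1,-1]}}

```text
clock: 5.2
eef_pos: [0.5745, 0.1591, 0.1746]
eef_rot: [180.0, 0.2, -6.7]
ft_force: [0.3, -0.2, -0.0]
grip_width: -0.0001
grasp_force: 0.0
```

Emit:
{"fn": "apply_moves", "kwargs": {"translation": [[0,0,0],[0,0,0],[0,0,0],[0,0,0],[0,0,0]], "angular": [[0,0,0],[0,0,0],[0,0,0],[0,0,0],[0,0,0]], "fingers": [-1,-1,-1,-1,-1]}}

```text
clock: 5.62
eef_pos: [0.5753, 0.1592, 0.1759]
eef_rot: [180.0, 0.0, -6.7]
ft_force: [-0.3, -0.1, -0.2]
grip_width: -0.0003
grasp_force: 0.0
```

Emit:
{"fn": "apply_moves", "kwargs": {"translation": [[0,0,0],[0,0,0],[0,0,0],[0,0,0],[0,0,0]], "angular": [[0,0,0],[0,0,0],[0,0,0],[0,0,0],[0,0,0]], "fingers": [-1,-1,-1,-1,-1]}}

```text
clock: 6.03
eef_pos: [0.5753, 0.1592, 0.1761]
eef_rot: [180.0, -0.0, -6.7]
ft_force: [0.1, 0.7, -0.4]
grip_width: 0.0001
grasp_force: 0.0
```

Run:
```python
from h import *
import cv2
im=eyes.get_image("side")[:,:,::-1]
cv2.imwrite("pics/s3.png",cv2.resize(im[200:420,220:460],None,fx=2.5,fy=2.5))
```

```text
(no output)
```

View pics/s3.png

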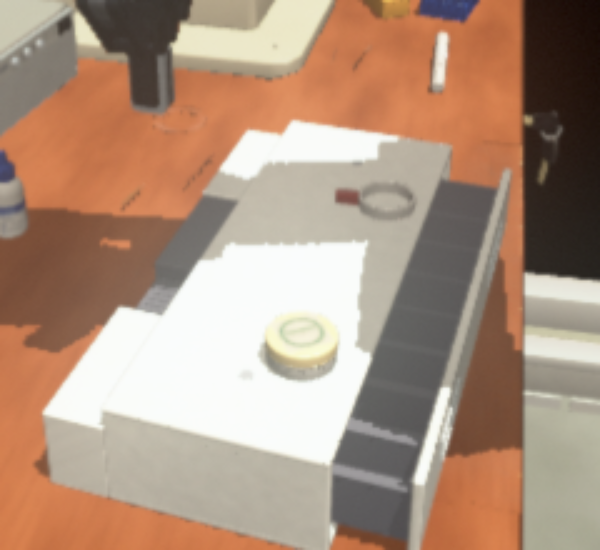

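The drawer is out further (its front is now at crop col 420–508), the hand is clear and the bystanders haven't moved. I'll wait briefly and then hand in.

Emit:
{"fn": "apply_moves", "kwargs": {"translation": [[0,0,0],[0,0,0],[0,0,0],[0,0,0],[0,0,0]], "angular": [[0,0,0],[0,0,0],[0,0,0],[0,0,0],[0,0,0]], "fingers": [-1,-1,-1,-1,-1]}}

```text
clock: 6.5
eef_pos: [0.5753, 0.1592, 0.1761]
eef_rot: [-180.0, 0.0, -6.7]
ft_force: [-0.6, -0.2, 0.5]
grip_width: 0.0001
grasp_force: 0.0
```

Emit:
{"fn": "apply_moves", "kwargs": {"translation": [[0,0,0],[0,0,0],[0,0,0],[0,0,0],[0,0,0]], "angular": [[0,0,0],[0,0,0],[0,0,0],[0,0,0],[0,0,0]], "fingers": [-1,-1,-1,-1,-1]}}

```text
clock: 6.92
eef_pos: [0.5753, 0.1592, 0.1761]
eef_rot: [-180.0, 0.0, -6.7]
ft_force: [-0.6, -0.5, 0.3]
grip_width: -0.0003
grasp_force: 0.0
```

Run:
```python
from plant import eyes,sign_off
import cv2,numpy as np
a=cv2.imread("pics/s3.png");im=eyes.get_image("side")[:,:,::-1]
b=cv2.resize(im[200:420,220:460],None,fx=2.5,fy=2.5)
d=np.abs(a.astype(int)-b)[150:,300:].max(2); print("changed px near drawer",(d>60).sum())
if (d>60).sum()<50: print(sign_off())
```

```text
changed px near drawer 0
the job is handed in; nothing more can be done
None
```

I found the notch at the left end of the strip from the camera images and pressed the catch; the drawer sprang out and was at rest, the hand was clear with no bystander visibly moved, and I handed the job in at about 7 s (no verdict was returned).

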